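# Click the deep socket onto the tester's square drive

### The arm

A 7-joint arm with a two-finger parallel gripper is mounted at the origin on a cart in front of the work surface, level with it; the furniture and walls round the work are solid. World frame = base frame: x ahead of the robot, y to its left, z up, the work surface at z = 0. Lengths are in m, angles in degrees, forces in N, time in s.
With the tool pointing down it reaches from about 0.35 to 0.9 m from the base axis. Payload 7.2 kg.
Tool frame: the origin (TCP) lies on the centre line of the jaws, within the pads' length; the fingertips stand 25 mm ahead of it and the grasp point (between the pads) lies 6 mm ahead of it (arm.tcp_to_tips is the distance from the TCP to the fingertips, in m); z points along the fingers, y is the line along which they close (so a half turn about z gives the same grasp; the last joint's range is limited). The gripper opens to 85 mm and grips with 20 to 120 N. Pads are 22 mm wide; open, the fingers measure 114 mm over their backs; the gripper's body (76 mm by 85 mm) begins 54 mm behind the grasp point. The pads swing forward as they close: fully open they stand 13 mm farther back than shut.
Start: joints at [69.718, 23.554, -0.728, 91.456, 0.321, 64.991, -4.71], TCP at [0.176, -0.6, 0.256] pointing down, gripper open.
Joint ranges: [-169.25, 169.25], [-16.82, 113.86], [-84.01, 82.57], [7.8, 145.47], [-59.2, 239.2], [7.22, 106.19], [-163.78, 163.78]. Speed limits (degrees/s): [136.94, 136.94, 172.46, 172.46, 180, 180, 180].

### API

Orientations are given as a 3x3 rotation matrix whose columns are the frame's x, y, z axes.
In Python, from rig import arm gives the robot as it stands.
- The arm moves only by the tool play_rows, never from a script. Its argument "plan" is a list of rows, each a list of 3 entries, a list of its own where there are three numbers: the finger opening in cm, from 0 to 8.54, then the shift along the world's x, y, z in cm, then the turn about the world's z in rad. In form: [[jaw, [x, y, z], yaw], ...]. A call has 1 to 20 rows; each row shifts and turns the commanded pose from where the row before left it; what a row does not reach is not made up. A row lasts 1/10 s, in which the tool goes at most 50 mm and 8.59 degrees, less where a joint would pass 70% of its speed; a pose out of reach is approached as far as the arm can. A call with a gripper value outside its range is refused whole. The fingers move at their own pace and stop on an object; the grip force is fixed at half the most. Time passes only in rows, so rows that do not move let the fingers close. It gives the time, the measured TCP pose, the force, the opening and the grip force at its end, in the units of the state.
- arm.observe(): the state, without advancing time (a new reading comes with each control period).
- arm.capture(name): name is "side" or "top" or "wrist"; returns the picture (480x640x3 uint8, red, green, blue); there is no depth.
- arm.camera_info(name): a dict with "K" (3x3 intrinsics, pixels), "rvec" (rotation vector, rad) and "tvec" (3), from world to camera coordinates, as OpenCV has them. Camera axes: x right, y down, z forward; pixel columns grow to the right and rows downward; lengths in m; the calibration is good to about 2 mm. A picture is of the moment at which its call begins: read the wrist's pose just before it. camera_info takes no time and is no camera call; for the wrist camera it gives the pose at the moment of the call.
- arm.finish_job(): hands the job in; it is judged then, once.
The state is a dict: "time": time; "joints": joint angles; "joint_vel": joint speeds; "joint_efforts": joint torques, N m; "eef_pos": TCP position; "tool_rot": TCP orientation; "wrist_force": force on the tool from outside, world axes, zero at the start; "moment": the same for the moment, N m; "gripper_width": opening from 0.0 (shut) to 1.0 (fully open); "finger_force": force on a finger pad.
Only numpy, scipy, OpenCV 4.12 (cv2) and the standard library are available. Lean on these libraries where they do the work, as an engineer would, in place of code of your own. Each camera call takes 0.05 s, during which the arm holds its last target. There are 200 camera calls.

### The job

Pick up the tallest of the three sockets and push it, the way up it stands, onto the upright square drive of the drive stand until the spring ball clicks in and the socket sits fully home on the collar, then let go. The square can stand at any angle, so feel for it with a light touch and never push down on the drive with more than about 40 N. Leave the other two sockets standing where they are.

Things in the scene. Friction and masses are not known exactly. Their poses are not given: they have to be found in the camera images.
- deep_socket: The socket to fit: plain steel impact socket, round, 40 mm diameter, 80 mm tall (tallest of three), about 0.4 kg, standing loose. Square hole below: 20.5 mm across, 26 mm deep, sides parallel to its own x and y axes, 2 mm flare at the mouth, a groove for the spring ball inside. Hexagon opening above. Origin: centre of the underside; z up its axis; yaw arbitrary.
- deep_grip (a point): Point on the axis of that tall socket, 60 mm above its underside and 20 mm below its top: a good height to grip it across its round outside.
- short_socket: Other socket, to be left alone: plain steel, 40 mm diameter, 52 mm tall, standing on the table. Origin: centre of its underside, z up.
- wide_socket: Other socket, to be left alone: plain steel, 52 mm diameter, 62 mm tall, standing on the table. Origin: centre of its underside, z up.
- stand: Drive stand of a torque-wrench tester, fixed: round grey foot of 120 mm diameter, 15 mm thick, housing of about 70 mm diameter up to 59 mm, on it a steel spindle with the square drive. Origin: centre of the underside, z up. The spindle may start at any angle, which is not reported and is not this body's yaw; a friction brake of 0.2 N m holds it.
- drive_foot (a point): Point on the drive's vertical axis on top of the spindle's round collar (38 mm diameter), 66 mm above the table: a socket fully home rests here. A spring ball, centred 12 mm above it, stands 3 mm out of one flat of the drive: from about 15 mm short of home it takes about 10 to 18 N of downward push (weight included) to drive it in, more than the weight of the socket, and in the last 2 to 3 mm the ball springs out into the groove and holds the socket.
- drive_top (a point): Point on the same axis at the top of the square drive, 90 mm above the table. The drive is 19 mm across flats and 24 mm tall above the collar, with corners broken by 1.6 mm and a 1.2 mm chamfer round the top. A socket has 0.75 mm of room on each side, so it enters only when its flats agree with the drive's within about 0.1 rad (every quarter turn is equal).
- cushion (a joint): How far (m) the spindle, with collar and drive, has sunk into the housing on its thrust spring: 0 untouched (also under the bare weight of the socket), starts to sink at about 8 N of downward push, then 1 mm for every 7 N, so 0.0045 at 40 N; end of travel at 0.007. drive_foot and drive_top move with it.
Mind the look-alikes: they are no part of the job. What is shaped like the deep_socket but orange is not meant.

How it is judged (in metres and radians):
On the way, in this order (a step that is already met when the one before it is completed fails the run):
1. the tall socket is lifted off the table (height (world z) of deep_socket above 0.04 m), for 0.2 s.
2. the tall socket is clicked home on the square drive (horizontal distance between deep_socket and drive_foot below 0.003 m and z of deep_socket in the frame of drive_foot between -0.003 and 0.002 m and angle between deep_socket's own z axis and vertical below 0.06 rad), for 0.2 s.
At the end, for the whole second after the job is handed in: The tall socket stands upright (within 0.06 rad) on the drive, its underside within 2 mm of the collar (so the spring ball is in its groove) and its axis within 3 mm of the drive's, released and at rest; the other two sockets stand upright within 30 mm of where they were (all of step 2 and distance of each of short_socket, wide_socket from where it was at the start of the episode below 0.03 m and angle between each of short_socket, wide_socket's own z axis and vertical below 0.15 rad and linear speed of deep_socket below 0.02 m/s); the robot touches nothing.
It fails at once if the socket was pressed down on the drive with more than about 45 N (the thrust spring was squeezed by over 5.2 mm) (value of joint cushion above 0.0052 m).
It fails at once if one of the other sockets was tipped over or pushed away (not (distance of each of short_socket, wide_socket from where it was at the start of the episode below 0.03 m and angle between each of short_socket, wide_socket's own z axis and vertical below 0.15 rad)).
It also fails if it takes over 64 s, if anything falls off the work surface, if the arm or the gripper's body presses on something with over 40 N, if the wrist force passes 120 N, or if a joint passes its speed limit or range.

## Working session

There is one attempt and no reset: what is moved stays moved. The work goes in short steps, Python scripts to look and compute and a tool call to move; the robot and the scene stay as the last step left them, time stands still between calls to the robot, and variables do not carry over. Pictures are saved under pics/ and viewed, at most 10 in all, crops included, and the job is handed in when it is done.

Besides the shell and the picture viewer there is one more tool, called after "Call:" as name(argument=value, ...), one argument or row to a line, values as JSON. play_rows: Moves the arm, as the interface text tells. Its arguments: {"type":"object","properties":{"plan":{"type":"array"}},"required":["plan"]}

```bash
mkdir -p pics; python3 - <<'E'
from rig import arm
import cv2,numpy as np
s=arm.observe();print(s['time'],s['eef_pos'],s['tool_rot'],s['wrist_force'],s['gripper_width'])
a=arm.capture('side');b=arm.capture('top')
for n,i in(('side',a),('top',b)):
    cv2.imwrite(f'pics/{n}0.png',i[:,:,::-1]);print(n,arm.camera_info(n))
E
```

```text
0.0 [ 0.17601073 -0.59921068  0.25541965] [[ 9.59420482e-01  2.81978655e-01 -6.14420252e-04]
 [ 2.81979284e-01 -9.59419230e-01  1.55702125e-03]
 [-1.50439849e-04 -1.66709186e-03 -9.99998599e-01]] [0.28523437 0.33036077 0.2234771 ] 0.9972879902760483
side {'K': array([[493.81864994,   0.        , 316.87595791],
       [  0.        , 493.81864994, 246.27885304],
       [  0.        ,   0.        ,   1.        ]]), 'rvec': array([ 2.01073422, -0.510841  ,  0.27908179]), 'tvec': array([-0.35859299,  0.271367  ,  0.61702177])}
top {'K': array([[471.28230016,   0.        , 315.74569322],
       [  0.        , 471.28230016, 233.79141079],
       [  0.        ,   0.        ,   1.        ]]), 'rvec': array([ 2.14711861, -2.1898308 ,  0.10579441]), 'tvec': array([0.16891257, 0.51446152, 0.8656757 ])}
```

View pics/top0.png

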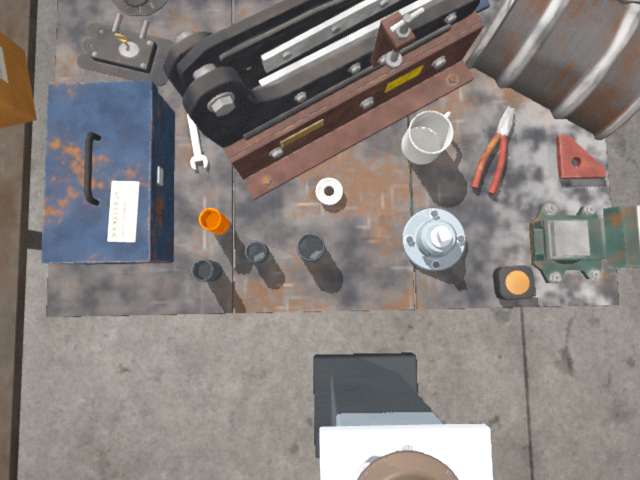

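View pics/side0.png

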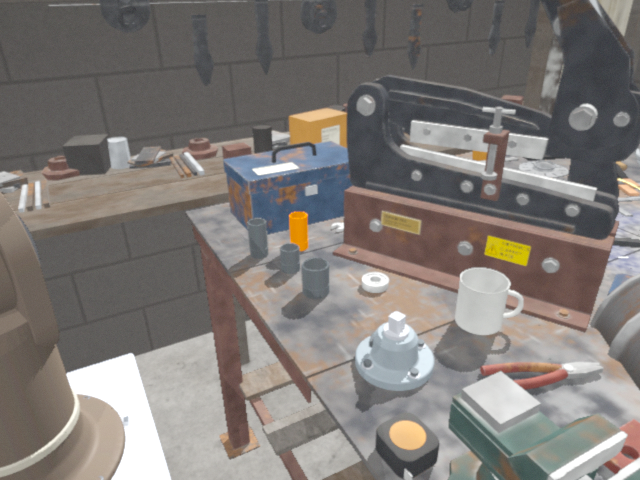

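The top view shows the tall socket's rim at about (205,271), the short one at (257,252), the wide one at (312,247) and the drive at about (438,238). In the side view the tall socket is at about (258,237) and the drive at (397,322). Next I'll zoom in and localise them.

```bash
cat > h.py <<'E'
import cv2,numpy as np
from rig import arm
def ray(n,u,v,ci=None):
    c=ci or arm.camera_info(n);R=cv2.Rodrigues(c['rvec'])[0]
    return -R.T@c['tvec'], R.T@np.linalg.inv(c['K'])@np.array([u,v,1.])
def onz(n,u,v,z,ci=None):
    o,d=ray(n,u,v,ci);return o+d*(z-o[2])/d[2]
def proj(n,p,ci=None):
    c=ci or arm.camera_info(n)
    return cv2.projectPoints(np.float64(p).reshape(-1,1,3),c['rvec'],c['tvec'],c['K'],None)[0].reshape(-1,2)
E
python3 - <<'E'
from h import *
for n,u,v,z in(('tall',205,269,.08),('short',257,250,.052),('wide',311,245,.062),('drive',440,238,.09),('orange',210,219,.08)):print(n,onz('top',u,v,z).round(4))
for n,u,v,z in(('tall',258,223,.08),('drive',397,320,.09)):print('side',n,onz('side',u,v,z).round(4))
b=cv2.imread('pics/top0.png');s=cv2.imread('pics/side0.png')
f=lambda i,x,y,w,h:cv2.resize(i[y:y+h,x:x+w],(400,300),interpolation=cv2.INTER_CUBIC)
cv2.imwrite('pics/crop.png',np.vstack([np.hstack([f(b,180,230,80,60),f(b,400,205,80,60)]),np.hstack([f(s,220,205,80,60),f(s,357,300,80,60)])]))
E
```

```text
tall [0.4537 0.3554 0.08  ]
short [0.4874 0.2669 0.052 ]
wide [0.4938 0.1677 0.062 ]
drive [ 0.4995 -0.059   0.09  ]
orange [0.5425 0.3468 0.08  ]
side tall [0.4521 0.3491 0.08  ]
side drive [ 0.4975 -0.0779  0.09  ]
```

View pics/crop.png

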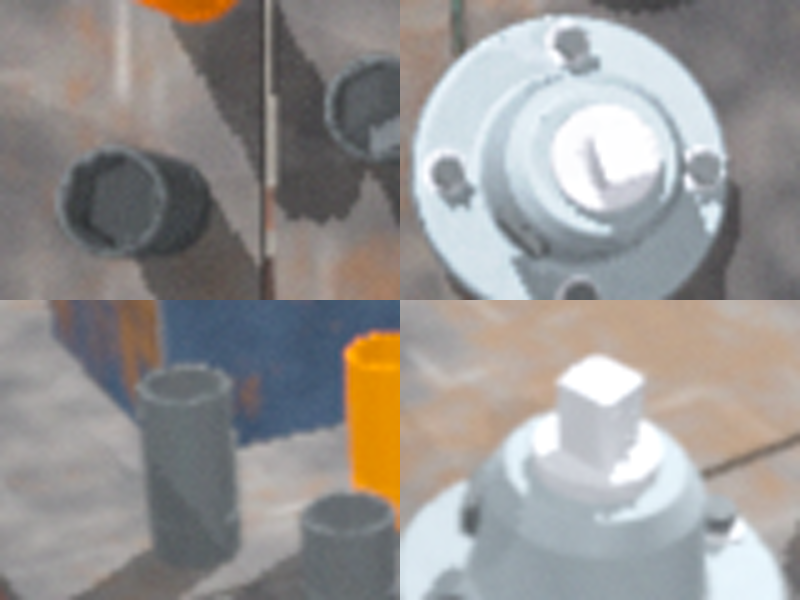

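The crops give the tall rim centre at (202.4,270) in the top view and (257.2,222) in the side view. The drive top centre is at (397,315.6) in the side view. For the drive angle I need the wrist camera.

```bash
python3 - <<'E'
from h import *
c=arm.camera_info('wrist');s=arm.observe();T=s['tool_rot']
R=cv2.Rodrigues(c['rvec'])[0];p=-R.T@c['tvec']
print('cam in tool',T.T@(p-s['eef_pos']),'\n',T.T@R.T,c['K'][0,0])
print(onz('top',202.4,270,.08),onz('side',257.2,222,.08),onz('side',397,315.6,.09))
E
```

```text
cam in tool [ 0.06764621 -0.00114271 -0.11807281] 
 [[-1.67633785e-04 -9.62545556e-01 -2.71119943e-01]
 [ 9.99999927e-01 -2.54656559e-04  2.85795153e-04]
 [-3.44133326e-04 -2.71119876e-01  9.62545529e-01]] 432.4857079887483
[0.45201034 0.35996874 0.08      ] [0.45249612 0.35448292 0.08      ] [ 0.5038523 -0.0691844  0.09     ]
```

Call:
play_rows(
  plan=[
    [8.5,[1,4,0.5],0],
    [8.5,[2,4,0.5],0],
    [8.5,[2,4,0.5],0],
    [8.5,[2,4,0.5],0],
    [8.5,[2,4,0.5],0],
    [8.5,[2,4,0.5],0],
    [8.5,[2,4,0],0],
    [8.5,[2,4,0],0],
    [8.5,[2,4,0],0],
    [8.5,[2,4,0],0],
    [8.5,[2,4,0],0],
    [8.5,[2,4,0],0],
    [8.5,[2,3,0],0],
    [8.5,[0,0,0],0],
    [8.5,[0,0,0],0],
  ],
)

```text
time: 1.6
eef_pos: [0.426, -0.0893, 0.286]
tool_rot: [[0.959, 0.284, -0.001], [0.284, -0.959, 0.0], [-0.001, -0.0, -1.0]]
wrist_force: [0.4, -1.0, 0.2]
gripper_width: 0.998
finger_force: 0.0
```

```bash
python3 - <<'E'
from h import *
c=arm.camera_info('wrist');w=arm.capture('wrist');cv2.imwrite('pics/w1.png',w[:,:,::-1])
np.save('w1ci.npy',c,allow_pickle=True)
print(proj('wrist',[[.504,-.069,.09],[.504,-.069,.066]],c))
E
```

```text
[[328.57497803 101.21404601]
 [328.18557145 102.59519739]]
```

View pics/w1.png

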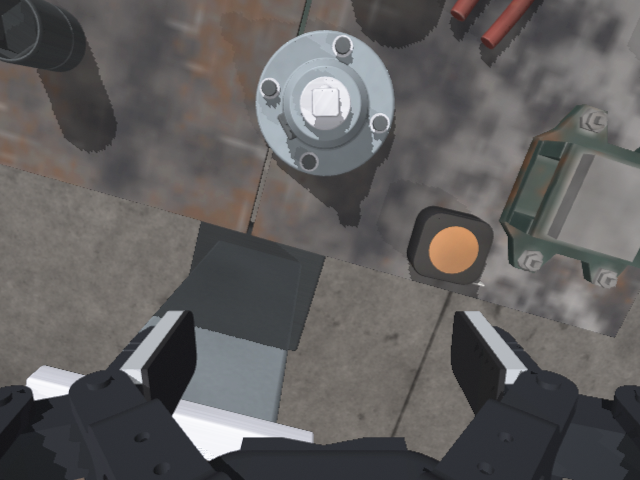

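The wrist view shows the stand face-on, with the square drive at about (325,102). I'll segment its top face and the foot.

```bash
python3 - <<'E'
from h import *
c=np.load('w1ci.npy',allow_pickle=True).item();w=cv2.imread('pics/w1.png')
k=cv2.resize(w[60:150,265:385],(800,600),interpolation=cv2.INTER_CUBIC);cv2.imwrite('pics/crop2.png',k)
h=cv2.cvtColor(w,cv2.COLOR_BGR2HSV)
m=((w[:,:,0]>115)&(w[:,:,0].astype(int)-w[:,:,2]>8)).astype(np.uint8);m[:20]=0;m[185:]=0;m[:,:245]=0;m[:,400:]=0
m=cv2.morphologyEx(m,cv2.MORPH_OPEN,np.ones((3,3)))
ct=max(cv2.findContours(m,0,1)[0],key=cv2.contourArea);e=cv2.fitEllipse(cv2.convexHull(ct));print(e,onz('wrist',*e[0],.015,c))
E
```

```text
((324.5660400390625, 101.99000549316406), (138.12069702148438, 144.265625), 5.97016716003418) [ 0.50560444 -0.06588265  0.015     ]
```

View pics/crop2.png

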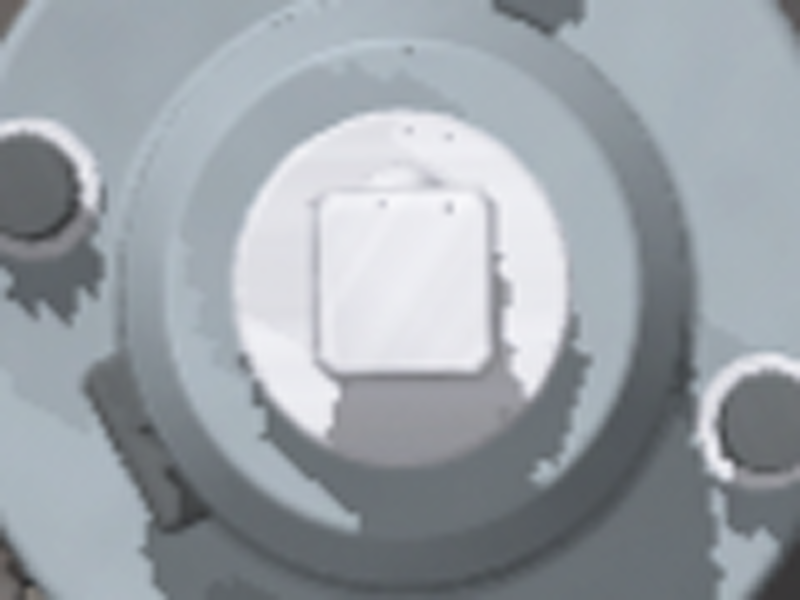

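The crop shows the square drive, with corners at about (316,193), (491,190), (492,374) and (319,375) in crop pixels. The ball is on the upper flat.

```bash
python3 - <<'E'
from h import *
c=np.load('w1ci.npy',allow_pickle=True).item()
P=np.array([onz('wrist',265+(u+.5)/6.667-.5,60+(v+.5)/6.667-.5,.09,c) for u,v in[(316,193),(491,190),(492,374),(319,375)]])
print(P,P.mean(0)); d=np.roll(P,-1,0)-P;print(np.hypot(d[:,0],d[:,1]),np.degrees(np.arctan2(d[:,1],d[:,0]))%90)
print(onz('wrist',265+402/6.667-.5,60+288/6.667-.5,.066,c))
E
```

```text
[[ 0.50869851 -0.05571483  0.09      ]
 [ 0.51407945 -0.07288123  0.09      ]
 [ 0.4967577  -0.07829242  0.09      ]
 [ 0.4915345  -0.06098637  0.09      ]] [ 0.50276754 -0.06696871  0.09      ]
[0.01798999 0.0181473  0.01807709 0.01795529] [17.40400328 17.34843747 16.79449006 17.07316496]
[ 0.50321526 -0.06660316  0.066     ]
```

Call:
play_rows(
  plan=[
    [8.5,[-1,4,0],0],
    [8.5,[-0.5,4,0],0],
    [8.5,[-0.5,4,0],0],
    [8.5,[-0.5,4,0],0],
    [8.5,[0,4,0],0],
    [8.5,[0,4,0],0],
    [8.5,[0,4,0],0],
    [8.5,[0,4,0],0],
    [8.5,[0,4,0],0],
    [8.5,[0,4,0],0],
    [8.5,[0,3,0],0],
    [8.5,[0,0,0],0],
    [8.5,[0,0,0],0],
  ],
)

```text
time: 2.95
eef_pos: [0.4016, 0.3391, 0.2856]
tool_rot: [[0.96, 0.281, -0.001], [0.281, -0.96, -0.001], [-0.001, 0.001, -1.0]]
wrist_force: [0.2, -0.9, 0.4]
gripper_width: 0.993
finger_force: 0.0
```

```bash
python3 - <<'E'
from h import *
c=arm.camera_info('wrist');w=arm.capture('wrist');cv2.imwrite('pics/w2.png',w[:,:,::-1])
np.save('w2ci.npy',c,allow_pickle=True)
q=proj('wrist',[[.452,.358,.08],[.452,.358,0]],c);print(q)
u,v=q.mean(0).astype(int);u0=max(0,min(u-60,520));v0=max(0,min(v-45,390));print(u0,v0)
cv2.imwrite('pics/crop3.png',cv2.resize(w[v0:v0+90,u0:u0+120,::-1],(800,600),interpolation=cv2.INTER_CUBIC))
E
```

```text
[[318.89199561 140.39796894]
 [319.60232899 136.44820888]]
259 93
```

View pics/crop3.png

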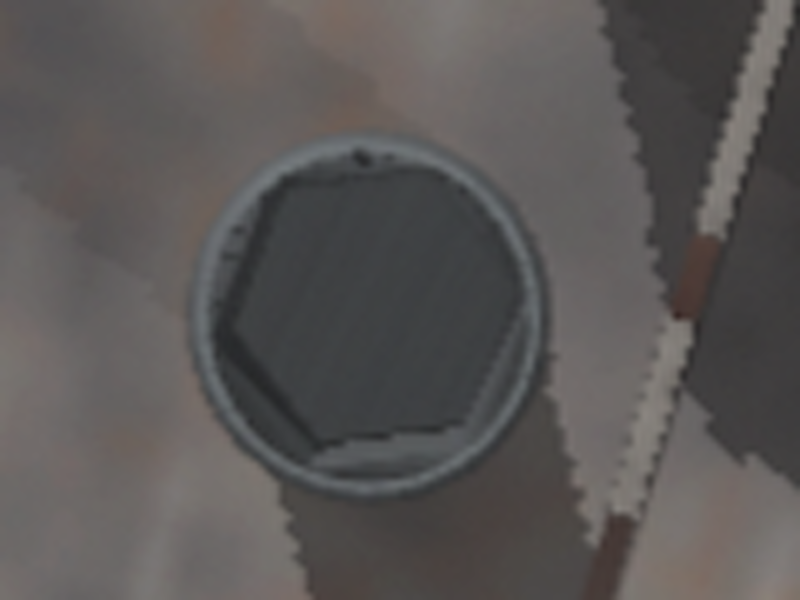

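The socket rim centre is at about (371,316) in the crop, with hexagon corners at left (228,327) and right (525,300).

```bash
python3 - <<'E'
from h import *
c=np.load('w2ci.npy',allow_pickle=True).item()
f=lambda u,v,z:onz('wrist',259+(u+.5)/6.667-.5,93+(v+.5)/6.667-.5,z,c)
print(f(371,316,.08), (f(550,316,.08)-f(193,316,.08)))
C=[(228,327),(318,450),(465,430),(525,300),(445,170),(285,180)]
P=np.array([f(*p,.06) for p in C])
for i in range(3):
  d=P[i+3]-P[i];print(np.degrees(np.arctan2(d[1],d[0]))%60)
E
```

```text
[0.45133332 0.36134996 0.08      ] [ 0.01096965 -0.03744808  0.        ]
51.38282579147811
51.125366450890084
52.638528381000064
```

Call:
play_rows(
  plan=[
    [5.5,[2.5,1.1,0],0],
    [5.5,[2.47,1.1,0],0],
    [5.5,[0,0,-3],0],
    [5.5,[0,0,-4],0],
    [5.5,[0,0,-4],0],
    [5.5,[0,0,-3],0],
    [5.5,[0,0,-1],0],
    [5.5,[0,0,0],0],
    [5.5,[0,0,0],0],
    [5.5,[0,0,0],0],
  ],
)

```text
time: 4.0
eef_pos: [0.4518, 0.3628, 0.1382]
tool_rot: [[0.96, 0.281, 0.003], [0.281, -0.96, 0.002], [0.003, -0.001, -1.0]]
wrist_force: [-0.3, 0.2, 0.4]
gripper_width: 0.644
finger_force: 0.0
```

Call:
play_rows(
  plan=[
    [5.5,[-0.05,-0.15,-1],0],
    [5.5,[0,0,-2],0],
    [5.5,[0,0,-2],0],
    [5.5,[0,0,-1.5],0],
    [5.5,[0,0,-0.7],0],
    [5.5,[0,0,0],0],
    [5.5,[0,0,0],0],
  ],
)

```text
time: 4.7
eef_pos: [0.4505, 0.3613, 0.0648]
tool_rot: [[0.959, 0.282, 0.0], [0.282, -0.959, 0.0], [0.001, -0.0, -1.0]]
wrist_force: [-0.7, 0.4, 0.1]
gripper_width: 0.643
finger_force: 0.0
```

Call:
play_rows(
  plan=[
    [3.5,[0,0,0],0],
    [3.5,[0,0,0],0],
    [3.5,[0,0,0],0],
    [3.5,[0,0,0],0],
    [3.5,[0,0,0],0],
    [3.5,[0,0,0],0],
    [3.5,[0,0,0],0],
    [3.5,[0,0,0],0],
  ],
)

```text
time: 5.5
eef_pos: [0.4508, 0.3612, 0.0653]
tool_rot: [[0.959, 0.282, 0.001], [0.282, -0.959, 0.001], [0.002, -0.0, -1.0]]
wrist_force: [-2.1, -1.4, 6.5]
gripper_width: 0.449
finger_force: 60.2
```

Call:
play_rows(
  plan=[
    [3.5,[0,0,1],0],
    [3.5,[0,0,2],0],
    [3.5,[0,0,3],0],
    [3.5,[0,0,3],0],
    [3.5,[0,0,3],0],
    [3.5,[0,0,1],0],
    [3.5,[0,-2,0],0],
    [3.5,[0.5,-4,0],0],
    [3.5,[0.5,-4,0],0],
    [3.5,[0.5,-4,0],0],
    [3.5,[0.5,-4,0],0],
    [3.5,[0.5,-4,0],0],
    [3.5,[0.5,-4,0],0],
    [3.5,[0.5,-4,0],0],
    [3.5,[0.5,-4,0],0],
    [3.5,[0.5,-4,0],0],
    [3.5,[0.5,-3,0],0],
    [3.5,[0.2,-1.8,0],0],
    [3.5,[0,0,0],0],
    [3.5,[0,0,0],0],
  ],
)

```text
time: 7.5
eef_pos: [0.5018, -0.0671, 0.1936]
tool_rot: [[0.96, 0.281, -0.001], [0.281, -0.96, 0.001], [-0.001, -0.001, -1.0]]
wrist_force: [0.1, -0.2, -4.0]
gripper_width: 0.45
finger_force: 61.2
```

```bash
python3 - <<'E'
from h import *
s=arm.observe();print(s['eef_pos'],s['wrist_force'],s['moment'])
w=arm.capture('wrist');p=arm.capture('side')
cv2.imwrite('pics/c4.png',np.hstack([cv2.resize(w[240:480,160:480,::-1],(400,300)),cv2.resize(p[200:400,264:530,::-1],(400,300),interpolation=cv2.INTER_CUBIC)]))
print(proj('wrist',s['eef_pos']+[0,0,.0147]))
E
```

```text
[ 0.50180195 -0.06712649  0.19364544] [ 0.06695499 -0.23443608 -4.01506505] [0.07809735 0.0825125  0.01045162]
[[330.95842658 379.687269  ]]
```

View pics/c4.png

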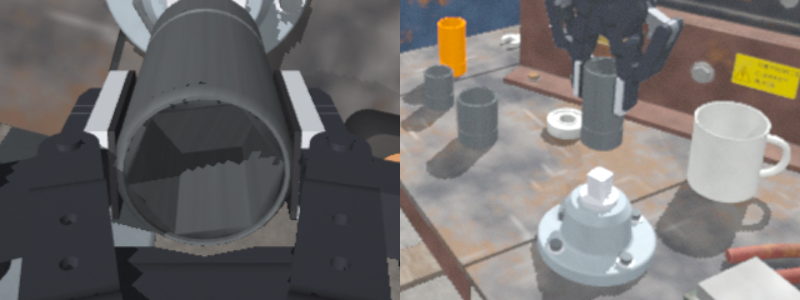

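The rim centre shows at wrist pixel (323,370), while the TCP axis predicts (331,380). The camera bias cancels if I compare the drive and the rim within one camera, so I'll do that here and cross-check it in the side view.

```bash
python3 - <<'E'
from h import *
s=arm.observe();w=arm.capture('wrist')
S=onz('wrist',323,370,s['eef_pos'][2]+.0147);print('S_m',S,S-s['eef_pos'])
print('D-S',np.array([.503,-.0668])-S[:2])
e=s['eef_pos']
p=arm.capture('side');g=p.astype(int)
m=((g.max(2)<125)&(g.max(2)-g.min(2)<22)).astype(np.uint8)
for v in (262,268,274,280,286,290,294,296,298,300):
    r=np.where(m[v,370:430])[0]+370;print(v,r.min() if len(r) else 0,r.max() if len(r) else 0)
a=np.linspace(0,6.283,73);z=e[2]-.0653
ring=np.c_[e[0]+.02*np.cos(a),e[1]+.02*np.sin(a),0*a+z]
q=proj('side',ring);print('pred ring',q.min(0),q.max(0))
print('drive top pred',proj('side',[[.503,-.0668,.09],[.5036,-.0691,.09]]),'pix du,dv per mm x,y',proj('side',[[.504,-.0668,.09],[.503,-.0658,.09]])-proj('side',[.503,-.0668,.09]))
E
```

```text
S_m [ 0.50430335 -0.06405421  0.20868705] [0.00225699 0.00192454 0.0147    ]
D-S [-0.00130335 -0.00274579]
262 383 422
268 385 420
274 386 405
280 386 411
286 385 411
290 384 411
294 386 410
296 388 409
298 392 405
300 0 0
pred ring [382.10566786 285.21523179] [410.35258523 300.74941048]
drive top pred [[395.56013436 314.9257243 ]
 [396.82481737 315.62042546]] pix du,dv per mm x,y [[ 0.55800422 -0.19871614]
 [-0.40259658 -0.35288052]]
```

Both cameras agree: the socket must move about (-1.5,-3) mm, and turn by -0.075 rad for the nearest hexagon-based candidate.

Call:
play_rows(
  plan=[
    [3.5,[-0.15,-0.3,-1],-0.075],
    [3.5,[0,0,-1.5],0],
    [3.5,[0,0,-0.9],0],
    [3.5,[0,0,0],0],
    [3.5,[0,0,0],0],
    [3.5,[0,0,0],0],
  ],
)

```text
time: 8.3
eef_pos: [0.5014, -0.0699, 0.1609]
tool_rot: [[0.978, 0.21, 0.001], [0.21, -0.978, -0.0], [0.001, 0.0, -1.0]]
wrist_force: [0.1, 0.9, -3.0]
gripper_width: 0.448
finger_force: 61.1
```

Call:
play_rows(
  plan=[
    [3.5,[0,0,-0.1],0],
    [3.5,[0,0,-0.1],0],
    [3.5,[0,0,-0.1],0],
    [3.5,[0,0,-0.1],0],
    [3.5,[0,0,0],0],
  ],
)

```text
time: 8.8
eef_pos: [0.5008, -0.0702, 0.1562]
tool_rot: [[0.978, 0.209, -0.0], [0.209, -0.978, 0.0], [-0.0, -0.0, -1.0]]
wrist_force: [0.0, 0.4, -2.8]
gripper_width: 0.45
finger_force: 61.1
```

Call:
play_rows(
  plan=[
    [3.5,[0,0,-0.1],0],
    [3.5,[0,0,0],0],
    [3.5,[0,0,-0.1],0],
    [3.5,[0,0,0],0],
    [3.5,[0,0,-0.1],0],
    [3.5,[0,0,0],0],
  ],
)

```text
time: 9.4
eef_pos: [0.5015, -0.0698, 0.1536]
tool_rot: [[0.978, 0.209, 0.001], [0.209, -0.978, 0.0], [0.001, -0.0, -1.0]]
wrist_force: [1.5, 0.8, -0.8]
gripper_width: 0.45
finger_force: 61.5
```

Call:
play_rows(
  plan=[
    [3.5,[0,0,-0.1],0],
    [3.5,[0,0,0],0],
    [3.5,[0,0,0],0],
  ],
)

```text
time: 9.7
eef_pos: [0.5016, -0.0695, 0.1528]
tool_rot: [[0.978, 0.21, 0.002], [0.21, -0.978, 0.001], [0.002, -0.0, -1.0]]
wrist_force: [1.8, 4.2, 2.8]
gripper_width: 0.453
finger_force: 61.7
```

Call:
play_rows(
  plan=[
    [3.5,[0.05,0.1,0],0],
    [3.5,[0,0,0],0],
    [3.5,[0,0,0],0],
  ],
)

```text
time: 10.0
eef_pos: [0.5017, -0.0691, 0.1525]
tool_rot: [[0.978, 0.209, 0.001], [0.209, -0.978, 0.0], [0.001, 0.0, -1.0]]
wrist_force: [2.7, 2.5, 3.4]
gripper_width: 0.451
finger_force: 61.5
```

Call:
play_rows(
  plan=[
    [3.5,[0,0,-0.1],0],
    [3.5,[0,0,0],0],
    [3.5,[0,0,0],0],
  ],
)

```text
time: 10.3
eef_pos: [0.5017, -0.0687, 0.1512]
tool_rot: [[0.978, 0.209, 0.001], [0.209, -0.978, 0.001], [0.001, -0.0, -1.0]]
wrist_force: [3.8, 3.4, -1.0]
gripper_width: 0.451
finger_force: 61.2
```

Call:
play_rows(
  plan=[
    [3.5,[0.1,0.08,-0.1],0],
    [3.5,[0,0,0],0],
    [3.5,[0,0,-0.1],0],
    [3.5,[0,0,0],0],
    [3.5,[0,0,0],0],
  ],
)

```text
time: 10.8
eef_pos: [0.5021, -0.0684, 0.149]
tool_rot: [[0.978, 0.209, -0.001], [0.209, -0.978, 0.0], [-0.001, -0.0, -1.0]]
wrist_force: [3.3, 2.9, -5.5]
gripper_width: 0.448
finger_force: 61.1
```

Call:
play_rows(
  plan=[
    [3.5,[0.1,0.08,-0.1],0],
    [3.5,[0,0,-0.1],0],
    [3.5,[0,0,-0.1],0],
    [3.5,[0,0,-0.1],0],
    [3.5,[0,0,0],0],
    [3.5,[0,0,0],0],
  ],
)

```text
time: 11.4
eef_pos: [0.5033, -0.0677, 0.1453]
tool_rot: [[0.978, 0.209, -0.0], [0.209, -0.978, -0.0], [-0.0, 0.0, -1.0]]
wrist_force: [1.7, -0.0, -2.7]
gripper_width: 0.447
finger_force: 61.2
```

```bash
python3 - <<'E'
from h import *
s=arm.observe();print(s['eef_pos'],s['wrist_force'],s['moment'])
E
```

```text
[ 0.50329918 -0.06773795  0.14525009] [ 1.73303236 -0.03550844 -2.67366441] [ 0.09717712 -0.24754618 -0.01667074]
```

Call:
play_rows(
  plan=[
    [3.5,[0,0,-0.1],0],
    [3.5,[0,0,-0.1],0],
    [3.5,[0,0,0],0],
    [3.5,[0,0,0],0],
  ],
)

```text
time: 11.8
eef_pos: [0.5037, -0.0676, 0.1436]
tool_rot: [[0.978, 0.209, 0.001], [0.209, -0.978, -0.0], [0.001, 0.0, -1.0]]
wrist_force: [0.6, 0.3, 2.8]
gripper_width: 0.45
finger_force: 61.7
```

Call:
play_rows(
  plan=[
    [3.5,[0,0,-0.1],0],
    [3.5,[0,0,-0.1],0],
    [3.5,[0,0,0],0],
    [3.5,[0,0,0],0],
  ],
)

```text
time: 12.2
eef_pos: [0.5039, -0.0676, 0.142]
tool_rot: [[0.978, 0.209, 0.001], [0.209, -0.978, -0.0], [0.001, 0.001, -1.0]]
wrist_force: [-0.6, 0.0, 7.8]
gripper_width: 0.448
finger_force: 62.3
```

Call:
play_rows(
  plan=[
    [3.5,[0,0,-0.1],0],
    [3.5,[0,0,-0.1],0],
    [3.5,[0,0,0],0],
    [3.5,[0,0,0],0],
  ],
)

```text
time: 12.6
eef_pos: [0.5038, -0.0676, 0.1396]
tool_rot: [[0.978, 0.209, 0.001], [0.209, -0.978, -0.0], [0.001, 0.0, -1.0]]
wrist_force: [1.6, 0.5, 3.1]
gripper_width: 0.451
finger_force: 61.9
```

Call:
play_rows(
  plan=[
    [3.5,[0,0,-0.1],0],
    [3.5,[0,0,-0.1],0],
    [3.5,[0,0,0],0],
    [3.5,[0,0,0],0],
  ],
)

```text
time: 13.0
eef_pos: [0.5038, -0.0676, 0.1376]
tool_rot: [[0.978, 0.209, 0.001], [0.209, -0.978, -0.0], [0.001, 0.0, -1.0]]
wrist_force: [1.0, 0.2, 4.4]
gripper_width: 0.449
finger_force: 62.1
```

Call:
play_rows(
  plan=[
    [3.5,[0,0,-0.1],0],
    [3.5,[0,0,-0.1],0],
    [3.5,[0,0,0],0],
    [3.5,[0,0,0],0],
  ],
)

```text
time: 13.4
eef_pos: [0.5032, -0.0673, 0.1345]
tool_rot: [[0.978, 0.21, -0.001], [0.21, -0.978, 0.001], [-0.0, -0.001, -1.0]]
wrist_force: [5.3, 1.2, -10.5]
gripper_width: 0.451
finger_force: 61.3
```

Call:
play_rows(
  plan=[
    [3.5,[0,0,-0.1],0],
    [3.5,[0,0,-0.1],0],
    [3.5,[0,0,0],0],
    [3.5,[0,0,0],0],
  ],
)

```text
time: 13.8
eef_pos: [0.503, -0.0676, 0.1331]
tool_rot: [[0.978, 0.209, -0.001], [0.209, -0.978, -0.0], [-0.001, -0.0, -1.0]]
wrist_force: [2.2, 0.7, -6.3]
gripper_width: 0.449
finger_force: 61.6
```

Call:
play_rows(
  plan=[
    [3.5,[0,0,-0.1],0],
    [3.5,[0,0,0],0],
    [3.5,[0,0,0],0],
  ],
)

```text
time: 14.1
eef_pos: [0.5031, -0.0677, 0.1323]
tool_rot: [[0.978, 0.209, -0.001], [0.209, -0.978, -0.0], [-0.001, 0.0, -1.0]]
wrist_force: [0.1, 0.1, -4.6]
gripper_width: 0.45
finger_force: 61.7
```

Call:
play_rows(
  plan=[
    [3.5,[0,0,-0.1],0],
    [3.5,[0,0,0],0],
    [3.5,[0,0,0],0],
  ],
)

```text
time: 14.4
eef_pos: [0.5033, -0.0677, 0.1314]
tool_rot: [[0.978, 0.209, -0.0], [0.209, -0.978, -0.0], [-0.0, 0.0, -1.0]]
wrist_force: [-0.7, 0.3, -1.9]
gripper_width: 0.449
finger_force: 62.0
```

Call:
play_rows(
  plan=[
    [3.5,[0,0,-0.1],0],
    [3.5,[0,0,0],0],
    [3.5,[0,0,0],0],
  ],
)

```text
time: 14.7
eef_pos: [0.5036, -0.0676, 0.131]
tool_rot: [[0.978, 0.209, 0.001], [0.209, -0.978, -0.001], [0.0, 0.001, -1.0]]
wrist_force: [-3.2, 0.2, 6.4]
gripper_width: 0.451
finger_force: 62.8
```

Call:
play_rows(
  plan=[
    [3.5,[0,0,-0.1],0],
    [3.5,[0,0,0],0],
    [3.5,[0,0,0],0],
  ],
)

```text
time: 15.0
eef_pos: [0.5037, -0.0676, 0.1304]
tool_rot: [[0.978, 0.209, 0.001], [0.209, -0.978, -0.001], [0.001, 0.001, -1.0]]
wrist_force: [-4.4, -1.1, 11.0]
gripper_width: 0.446
finger_force: 63.2
```

Firm contact at TCP z = 0.1310, which matches the collar height of 0.1313. I'll relax the push, open and retreat.

Call:
play_rows(
  plan=[
    [3.5,[0,0,0.15],0],
    [3.5,[0,0,0],0],
    [6.5,[0,0,0],0],
    [6.5,[0,0,0],0],
    [6.5,[0,0,0],0],
    [6.5,[0,0,0],0],
    [6.5,[0,0,0],0],
    [6.5,[0,0,0],0],
    [6.5,[0,0,1],0],
    [6.5,[0,0,2],0],
    [6.5,[0,0,4],0],
    [6.5,[0,0,4],0],
    [6.5,[-2,0,4],0],
    [6.5,[-4,0,2],0],
    [6.5,[-4,0,0],0],
    [6.5,[0,0,0],0],
    [6.5,[0,0,0],0],
  ],
)

```text
time: 16.7
eef_pos: [0.4031, -0.0678, 0.3018]
tool_rot: [[0.978, 0.208, 0.002], [0.208, -0.978, -0.002], [0.001, 0.003, -1.0]]
wrist_force: [0.7, 0.6, 1.0]
gripper_width: 0.76
finger_force: 0.0
```

```bash
python3 - <<'E'
from h import *
w=arm.capture('wrist');p=arm.capture('side');c=arm.camera_info('wrist')
q=proj('wrist',[.5035,-.068,.146],c)[0];print(q)
u=int(np.clip(q[0]-100,0,440));v=int(np.clip(q[1]-75,0,330))
cv2.imwrite('pics/c5.png',np.hstack([cv2.resize(w[v:v+150,u:u+200,::-1],(400,300)),cv2.resize(p[240:390,300:500,::-1],(400,300),interpolation=cv2.INTER_CUBIC)]))
a=np.linspace(0,6.283,73)
for z in(.066,.146):
  q=proj('side',np.c_[.5035+.02*np.cos(a),-.069+.02*np.sin(a),0*a+z]);print((q.min(0)-[300,240])*2,(q.max(0)-[300,240])*2)
E
```

```text
[360.69874385  69.17451193]
[164.53539285 161.22161363] [218.88483273 194.559791  ]
[169.3984589   71.67179023] [226.74160077 102.22339322]
```

View pics/c5.png

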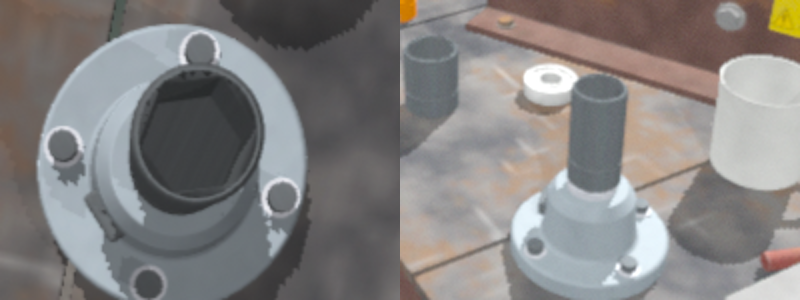

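The side crop shows the socket upright on the collar. Its rim spans x 570–627 from y≈74 and its bottom is at y≈191, close to the predicted 72 and 195. Handing in.

```bash
python3 -c "
from rig import arm
print(arm.finish_job())"
```

```text
the job is handed in; nothing more can be done
None
```

The tall socket is pushed home on the square drive with the ball felt to click in, then released and handed in at about 17 s of the 64 s; the push never read over about 15 N, the other two sockets were not touched, and the hand-in returned no verdict.

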